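# Mount a specimen on the CT rotary stage

### The arm

A 7-joint arm with a two-finger parallel gripper is mounted at the origin on the work surface. World frame = base frame: x ahead of the robot, y to its left, z up, the work surface at z = 0. Lengths are in m, angles in rad, forces in N, time in s.
With the tool pointing down it reaches from about 0.4 to 0.875 m from the base axis. Payload 4.4 kg.
Tool frame: the origin (TCP) lies midway between the tips of the shut fingers; the grasp point (between the pads) lies 19 mm behind it; z points along the fingers, y is the line along which they close (so a half turn about z gives the same grasp; the last joint's range is limited). The gripper opens to 85 mm and grips with 20 to 120 N. Pads are 22 mm wide; open, the fingers measure 114 mm over their backs; the gripper's body (76 mm by 85 mm) begins 54 mm behind the grasp point. The pads swing forward as they close: fully open they stand 13 mm farther back than shut.
Start: joints at [-1.197, 0.628, 0.038, 1.517, -0.027, 0.996, -0.02], TCP at [0.277, 0.588, 0.231] pointing down, gripper open.
Joint ranges: [-3.06, 3.06], [-0.37, 2.12], [-1.25, 1.32], [0.18, 2.47], [-1.1, 4.24], [0.23, 1.98], [-2.94, 2.94]. Speed limits (rad/s): [2.57, 2.57, 3.14, 3.14, 3.14, 3.14, 3.14].

### API

Orientations are given as a 3x3 rotation matrix whose columns are the frame's x, y, z axes.
In Python, from plant import bot, eyes, ticket gives the robot as it stands.
- The arm moves only by the tool arm_command, never from a script. Its argument "steps" is a list of rows, each a list of 3 entries, a list of its own where there are three numbers: the shift along the tool's x, y, z in mm, then the turn, a rotation vector about the tool's x, y, z in degrees, then the gripper command: -1 is shut, 1 is fully open, values between are in proportion. In form: [[[tx, ty, tz], [ax, ay, az], gripper], ...]. A call has 1 to 10 rows; each row shifts and turns the commanded pose from where the row before left it, along the tool's axes as they then stand; what a row does not reach is not made up. A row lasts 1/10 s, in which the tool goes at most 50 mm and 8.59 degrees, less where a joint would pass 70% of its speed; a pose out of reach is approached as far as the arm can. A call with a gripper value outside its range is refused whole. The fingers move at their own pace and stop on an object; "grip_force" is the grip in N (left out, the last holds). Time passes only in rows, so rows that do not move let the fingers close. It gives the time, the measured TCP pose, the force, the opening and the grip force at its end, in the units of the state.
- bot.observe(): the state, without advancing time (a new reading comes with each control period).
- eyes.read_camera(name): name is "side" or "top" or "wrist"; returns a dict with "pixels" (400x640x3 uint8, red, green, blue), "range_z" (400x640 float32, m along the optical axis (not along the pixel's ray), 0 where there is no reading), "vertical_fov" (degrees; the focal length in pixels is half the picture's height over the tangent of half this angle, whatever the lens; pixels are square), "cx", "cy" (the principal point, pixels), "distortion" ([k1, k2, p1, p2, k3] as OpenCV has them; the pictures are not rectified), "R" (3x3) and "t" (3): a world point X has camera coordinates R X + t. Camera axes: x right, y down, z forward; pixel columns grow to the right and rows downward; lengths in m; the calibration is good to about 2 mm. A picture is of the moment at which its call begins.
- ticket.finish_job(): hands the job in; it is judged then, once.
The state is a dict: "t": time; "joint_pos": joint angles; "joint_velocities": joint speeds; "tau": joint torques, N m; "tool_pos": TCP position; "tool_rot": TCP orientation; "force": force on the tool from outside, world axes, zero at the start; "moment": the same for the moment, N m; "finger_gap": opening from 0.0 (shut) to 1.0 (fully open); "grip_force": force on a finger pad.
Only numpy, scipy, OpenCV 4.12 (cv2) and the standard library are available. Lean on these libraries where they do the work, as an engineer would, in place of code of your own. Each camera call takes 0.05 s, during which the arm holds its last target. There are 200 camera calls.

### The job

Mount the specimen for its scan: lay the grey pedestal base flat between the guides on the rotary stage, tongue towards the quarter-turn stud with the upright black blade, then press the stud down and turn it fully clockwise, a quarter turn, until it springs up into its catch with its bar over the tongue, and only then stand the tall jar upright and centred on the pedestal. Lower both parts into place instead of dropping them and never tip the jar. Leave the squat tub, the mouse and the remote control where they are, and let go of everything at the end.

Things in the scene. Friction and masses are not known exactly. Their poses are not given: they have to be found in the camera images.
- stage: Rotary stage, fixed to the desk: dark housing 170 x 170 x 44 mm, short motor out of its +x side, aluminium faceplate 164 mm across on top (does not turn here), its top face 56 mm above the desk. Origin: centre of the underside. On the faceplate stand three low steel guides (+x, +y and -y side) and, on the -x side, the stud.
- nest (a point): Centre of the faceplate's top, where the base's origin belongs; axes as the stage (-x towards the stud). Guides' inner faces at x = 43, y = 45 and y = -45 mm, 5 mm high, then flaring out 4 mm at 45 degrees up to 9 mm high. The stud's round collar (22 mm across, 5 mm high, tapering to 16 mm across at 9 mm) at x = -65 mm bounds the -x side.
- stud_grip (a point): Middle of the stud's black upright blade, on its turning axis (nest x -65 mm, y 0), 34.7 mm above the faceplate when up. Blade 9 mm thick (along this point's x), 28 long (y); top 8 mm above, foot 14 mm below the point. Under it a steel bar 10 x 40 x 5 mm parallel to it, underside 15.7 mm above the faceplate. At joint 0 both lie along the stage's y, clear of the base. Axes turn with the stud.
- stud (a joint): Turn of the stud, rad: 0 open, grows clockwise seen from above, stop at 1.5 (starts at 0 to 0.1). Turns only while pressed down; let up anywhere past 1.3 it springs up into the catch and cannot turn back. Its bar then lies over the base's tongue, with some 3 mm play.
- stud_press (a joint): How far the stud is pressed down, m: 0 up, 0.0055 fully down. A spring pushes it up with 3 N at the top, 6.5 N fully down. Must be at least 0.0045 down to turn; rests at about 0.0025 in the catch.
- base: Grey plastic base, 0.11 to 0.22 kg: plate 80 (x) x 84 (y) x 10 mm, a tongue 40 mm wide (y) and 10 mm thick going on from its -x edge to x = -51 mm, and on the plate a round pedestal 60 mm across, 12 mm high, centred on the origin. Origin: centre of the plate's underside. Starts flat on the desk. In its place the tongue points to the stud; about 3 mm play all round.
- base_top (a point): Centre of the pedestal's flat top, 22 mm above the base's underside; axes as the base. A thin white circle 54 mm across is marked round it.
- jar: Tall closed jar with a small skull in it: clear body 48 mm across, white screw lid 52 mm across and 16 mm high, 76 mm high in all, 0.08 to 0.15 kg. Origin: centre of the underside, z up. Starts standing on the desk.
- tub: Squat closed tub, 70 mm across and 36 mm high, standing beyond the work. Origin: centre of the underside. Not to be disturbed.
- mouse: Computer mouse 108 x 58 x 35 mm on its pad. Origin: centre of the underside. Not to be disturbed.
- remote: Grey remote control 160 x 46 x 20 mm lying beyond the stage. Origin: centre of the underside. Not to be disturbed.
Not all that is in view belongs to the job. What is shaped like the jar but orange, purple or yellow is not meant.

How it is judged:
By the outcome, as a careful person would: the job done as asked, in the order asked, and still so for the second after the job is handed in, with the robot touching nothing.
It also fails if it takes over 64 s, if anything falls off the work surface, if the arm or the gripper's body presses on something with over 40 N, if the wrist force passes 120 N, or if a joint passes its speed limit or range.

## Working session

There is one attempt and no reset: what is moved stays moved. The work goes in short steps, Python scripts to look and compute and a tool call to move; the robot and the scene stay as the last step left them, time stands still between calls to the robot, and variables do not carry over. Pictures are saved under pics/ and viewed, at most 10 in all, crops included, and the job is handed in when it is done.

Besides the shell and the picture viewer there is one more tool, called by a JSON object that holds its "api" and its "payload", one argument or row to a line. arm_command: Moves the arm, as the interface text tells. Its arguments: {"type":"object","properties":{"steps":{"type":"array","items":{"type":"array"}},"grip_force":{"type":"number"}},"required":["steps"]}

```bash
mkdir -p pics; ls
cat > h.py <<'E'
import numpy as np, cv2
from plant import bot, eyes, ticket
def cam(n):
    c=eyes.read_camera(n); c['R']=np.array(c['R']); c['t']=np.array(c['t'])
    f=200/np.tan(np.radians(c['vertical_fov'])/2); c['K']=np.array([[f,0,c['cx']],[0,f,c['cy']],[0,0,1]]); c['D']=np.array(c['distortion'],float)
    return c
def save(c,name,box=None,s=1):
    im=c['pixels'][:,:,::-1]
    if box: im=im[box[1]:box[3],box[0]:box[2]]
    cv2.imwrite('pics/'+name,cv2.resize(im,None,fx=s,fy=s,interpolation=cv2.INTER_CUBIC))
def ray(c,uv,z):
    p=cv2.undistortPoints(np.array(uv,float).reshape(-1,1,2),c['K'],c['D'])[:,0]
    d=np.c_[p,np.ones(len(p))]@c['R']; o=-c['R'].T@c['t']
    return o+d*((z-o[2])/d[:,2])[:,None]
def cloud(c):
    v,u=np.mgrid[0:400,0:640]
    p=cv2.undistortPoints(np.stack([u,v],-1).reshape(-1,1,2).astype(float),c['K'],c['D'])[:,0]
    z=c['range_z'].reshape(-1,1)
    P=(np.c_[p,np.ones(len(p))]*z-c['t'])@c['R']; P[z[:,0]==0]=np.nan
    return P.reshape(400,640,3)
def proj(c,X): return cv2.projectPoints(np.array(X,float).reshape(-1,3),cv2.Rodrigues(c['R'])[0],c['t'],c['K'],c['D'])[0][:,0]
E
python3 - <<'E'
from h import *
for n in('top','side'):
    c=cam(n); save(c,n+'0.png'); print(n,-c['R'].T@c['t'],c['R'].round(2).tolist())
s=bot.observe(); print(s)
E
```

```text
pics
top [0.32042827 0.02813805 1.17425006] [[-0.06, -1.0, -0.01], [-0.97, 0.06, -0.22], [0.22, -0.01, -0.98]]
side [ 0.32664498 -0.61347182  0.59262219] [[0.94, -0.33, 0.02], [-0.18, -0.56, -0.81], [0.28, 0.76, -0.59]]
{'t': 0.1, 'joint_pos': array([-1.19680525,  0.62925546,  0.03843571,  1.51827315, -0.02697902,
        0.99627484, -0.01997557]), 'joint_velocities': array([ 7.20562574e-05, -1.13035231e-03, -1.22141663e-03, -1.57903226e-03,
        9.85209540e-04, -1.15584976e-03,  9.10900500e-04]), 'tau': array([ 3.09228468e-03, -5.64521027e+01,  1.23046551e+00, -1.93966556e+01,
        1.12400003e-02,  5.44597962e-03, -1.15553220e-05]), 'tool_pos': array([0.27647472, 0.58765718, 0.23047804]), 'tool_rot': array([[-9.04858971e-01,  4.25710889e-01, -6.94125697e-04],
       [ 4.25711454e-01,  9.04857654e-01, -1.54423183e-03],
       [-2.93113542e-05, -1.69280928e-03, -9.99998567e-01]]), 'force': array([-0.4084477 , -0.00428039, -0.09366651]), 'moment': array([0.01486593, 0.00779369, 0.02809487]), 'grip_force': 0.0, 'finger_gap': 1.0035742433353774}
```

View pics/top0.png

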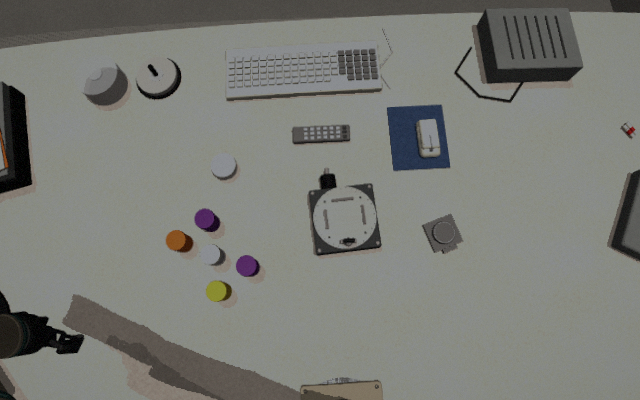

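View pics/side0.png

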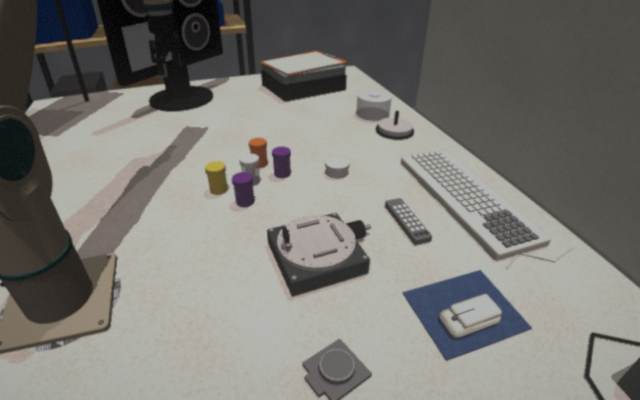

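Top picture: stage at (345,218) with its stud at (348,241), base at (442,233). Candidates for the jar: white lid at (212,254), tub (223,166, squat, not it), purple (206,219) and (247,266), orange (178,241), yellow (217,291). I choose the white one at (212,254), which also shows as clear and tall in the side view at (250,167).

Run:
```python
from h import *
c=cam('top'); 
a=cv2.resize(c['pixels'][200:270,405:485,::-1],None,fx=5,fy=5,interpolation=cv2.INTER_CUBIC)
b=cv2.resize(c['pixels'][200:310,150:280,::-1],None,fx=3,fy=3,interpolation=cv2.INTER_CUBIC)
h=cv2.resize(c['pixels'][175:265,300:390,::-1],None,fx=4,fy=4,interpolation=cv2.INTER_CUBIC)
out=np.zeros((715,800,3),np.uint8)
im=np.zeros((360,790,3),np.uint8); im[:350,:400]=a; im[:330,400:790]=b
im2=np.zeros((240,790,3),np.uint8); im2[:, :240]=cv2.resize(h,(240,240))
s=cam('side'); im2[:,250:490]=cv2.resize(s['pixels'][130:210,200:280,::-1],(240,240)); im2[:,500:790]=cv2.resize(s['pixels'][205:295,260:375,::-1],(290,240))
cv2.imwrite('pics/crop1.png',np.vstack([im,im2]))
P=cloud(c)
# base: height 4..30mm near
def region(box,z0,z1):
    m=np.zeros((400,640),bool); x0,y0,x1,y1=box; m[y0:y1,x0:x1]=1
    return m&(P[...,2]>z0)&(P[...,2]<z1)
print('desk z',np.nanmedian(P[270:300,400:440,2]))
m=region((405,200,485,270),.004,.016); print('plate',P[m].mean(0),m.sum(),cv2.minAreaRect((P[m][:,:2]*1000).astype(np.float32)))
m=region((405,200,485,270),.018,.03); print('ped',P[m].mean(0),m.sum(),cv2.minEnclosingCircle((P[m][:,:2]*1000).astype(np.float32)))
m=region((295,175,395,265),.052,.06); print('facepl',P[m].mean(0),m.sum(),cv2.minEnclosingCircle((P[m][:,:2]*1000).astype(np.float32)))
m=region((295,175,395,265),.038,.049); print('housing',m.sum(),cv2.minAreaRect((P[m][:,:2]*1000).astype(np.float32)))
m=region((295,175,395,265),.08,.12); print('blade',m.sum(),P[m].mean(0) )
m=region((200,243,225,266),.06,.1); print('jar lid',m.sum(),P[m].mean(0),cv2.minEnclosingCircle((P[m][:,:2]*1000).astype(np.float32)))
for n,b in dict(pu1=(193,206,220,233),orange=(164,228,192,255),yel=(203,278,231,306),pu2=(233,252,262,280),tub=(208,150,240,182)).items():
    m=region(b,.025,.1); print(n,np.median(P[m],0),m.sum())
```

```text
desk z 0.00046468723535552953
plate [ 0.46270925 -0.30036127  0.00855052] 883 ((463.88421630859375, -309.71539306640625), (222.5009765625, 188.03932189941406), 85.80281829833984)
ped [ 0.46720051 -0.29917762  0.02284869] 404 ((466.4042053222656, -299.7278747558594), 31.16586685180664)
facepl [ 0.5190406  -0.03690338  0.05654481] 2650 ((529.2525024414062, -45.0717658996582), 94.28013610839844)
housing 1168 ((537.6527099609375, -36.06993865966797), (207.05914306640625, 170.1292266845703), 3.452514410018921)
blade 54 [ 0.45375454 -0.04078944  0.09645942]
jar lid 364 [0.44097997 0.30612785 0.07576683] ((441.537841796875, 307.5194091796875), 26.72083282470703)
pu1 [0.53078706 0.31745292 0.07600154] 411
orange [0.48005449 0.39008714 0.07570775] 423
yel [0.34974963 0.29005135 0.07602076] 388
pu2 [0.40760921 0.2138613  0.07607182] 390
tub [0.6847357  0.27877446 0.03639224] 507
```

View pics/crop1.png

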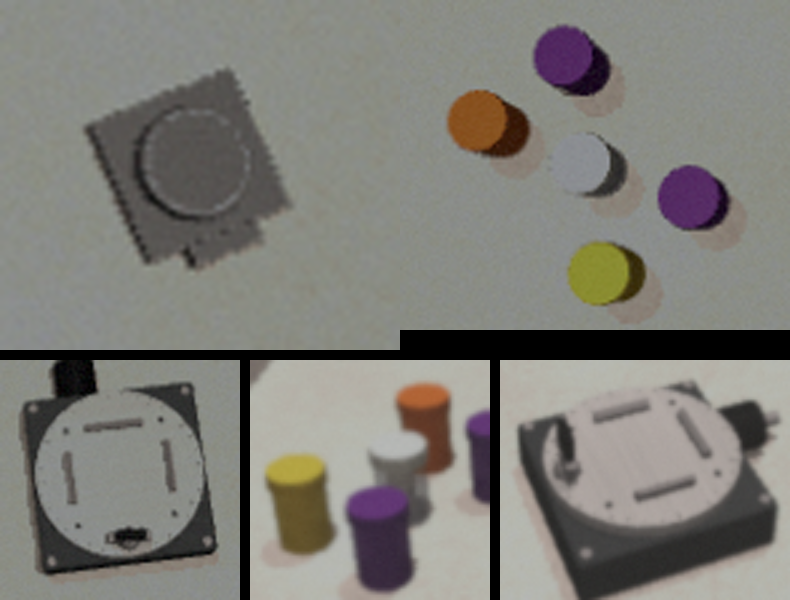

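```bash
cat >> h.py <<'E'
def plan(p,yaw=None,s=None):
    """yaw: wanted angle of tool x about world z (deg). prints turn (about tool z) to do first, then total shift in tool axes after it"""
    s=s or bot.observe(); R=np.array(s['tool_rot']); d=0
    cur=np.degrees(np.arctan2(R[1,0],R[0,0]))
    if yaw is not None: d=-((yaw-cur+180)%360-180)
    R2=R@cv2.Rodrigues(np.array([0,0,np.radians(d)]))[0]
    print('at',(s['tool_pos']*1000).round(1),'yaw',cur.round(1),'tilt',np.degrees(R[:2,2]).round(2),'turn z',np.round(d,1),'shift mm',(R2.T@(np.array(p)-s['tool_pos'])*1000).round(1),'j',np.round(s['joint_pos'],2),'t',round(s['t'],2),'gap',round(s['finger_gap'],3),'gf',round(s['grip_force'],1),'F',np.round(s['force'],1))
def comp(mask,seed):
    n,l,st,ce=cv2.connectedComponentsWithStats(mask.astype(np.uint8)); 
    return l==l[seed[1],seed[0]]
E
python3 - <<'E'
from h import *
c=cam('top'); g=cv2.cvtColor(c['pixels'],cv2.COLOR_RGB2GRAY); print('desk/base/stage gray',g[262,470],g[245,440],g[222,425],g[247,318],g[233,442])
for nm,box,z,th in (('base',(410,203,480,268),.010,118),('stage',(298,178,392,262),.044,95)):
    m=np.zeros_like(g); x0,y0,x1,y1=box; m[y0:y1,x0:x1]=(g[y0:y1,x0:x1]<th)
    cs,_=cv2.findContours(m,cv2.RETR_EXTERNAL,cv2.CHAIN_APPROX_NONE); k=max(cs,key=cv2.contourArea)
    w=(ray(c,k.reshape(-1,2),z)[:,:2]*1000).astype(np.float32)
    print(nm,cv2.minAreaRect(w)); M=cv2.moments(w.reshape(-1,1,2)); print(M['m10']/M['m00'],M['m01']/M['m00'])
plan([.45,-.28,.25],None)
E
```

```text
desk/base/stage gray 140 81 143 48 86
base ((461.7065124511719, -299.9437255859375), (93.8620376586914, 90.6144790649414), 17.90871810913086)
463.7867548431498 -299.11476639512966
stage ((531.2637329101562, -34.55455780029297), (202.7564697265625, 174.16854858398438), 3.5172224044799805)
505.93157607052757 -11.978973727757223
at [276.6 587.9 230.9] yaw 154.8 tilt [-0.02 -0.05] turn z 0 shift mm [-526.4 -711.5  -18.5] j [-1.2   0.63  0.04  1.52 -0.03  1.   -0.02] t 0.25 gap 0.997 gf 0.0 F [-0.5 -0.7  0.2]
```

{"api": "arm_command", "payload": {
  "steps": [
    [[0,0,-5],[0,0,8.55],1],
    [[0,0,-5],[0,0,8.55],1],
    [[0,0,-5],[0,0,8.55],1],
    [[0,0,-5],[0,0,8.55],1],
    [[0,0,-5],[0,0,8.55],1],
    [[0,0,-5],[0,0,8.55],1],
    [[0,0,-5],[0,0,8.55],1],
    [[0,0,-5],[0,0,8.55],1]
  ]
}}

```text
t: 1.05
tool_pos: [0.2765, 0.5881, 0.2714]
tool_rot: [[0.069, 0.998, -0.0], [0.998, -0.069, -0.0], [-0.0, -0.0, -1.0]]
force: [-0.5, -0.6, -0.1]
finger_gap: 1.001
grip_force: 0.0
```

{"api": "arm_command", "payload": {
  "steps": [
    [[0,0,-5],[0,0,8.55],1],
    [[0,0,-5],[0,0,8.55],1],
    [[0,0,-5],[0,0,8.55],1],
    [[0,0,-5],[0,0,8.55],1],
    [[0,0,-5],[0,0,8.55],1],
    [[0,0,-5],[0,0,8.55],1],
    [[0,0,-5],[0,0,8.55],1],
    [[0,0,-5],[0,0,8.55],1]
  ]
}}

```text
t: 1.85
tool_pos: [0.2764, 0.5882, 0.3113]
tool_rot: [[0.953, 0.303, -0.0], [0.303, -0.953, -0.0], [-0.0, 0.0, -1.0]]
force: [1.2, 0.2, 0.0]
finger_gap: 0.997
grip_force: 0.0
```

```bash
python3 -c "
from h import *
plan([.44,-.04,.3],18)"
```

```text
at [276.4 588.2 311.3] yaw 17.7 tilt [-0.02 -0.01] turn z -0.3 shift mm [-38.6 648.   11.4] j [-1.56  0.65  0.71  1.42 -0.43  1.23 -2.07] t 1.85 gap 0.997 gf 0.0 F [1.2 0.2 0. ]
```

{"api": "arm_command", "payload": {
  "steps": [
    [[-3,46,1],[0,0,0],1],
    [[-3,46,1],[0,0,0],1],
    [[-3,46,1],[0,0,0],1],
    [[-3,46,1],[0,0,0],1],
    [[-3,46,1],[0,0,0],1],
    [[-3,46,1],[0,0,0],1],
    [[-3,46,1],[0,0,0],1],
    [[-3,46,1],[0,0,0],1],
    [[-3,46,1],[0,0,0],1]
  ]
}}

```text
t: 2.75
tool_pos: [0.379, 0.1845, 0.3024]
tool_rot: [[0.951, 0.31, 0.0], [0.31, -0.951, 0.001], [0.001, -0.001, -1.0]]
force: [1.0, 0.0, 0.1]
finger_gap: 1.001
grip_force: 0.0
```

{"api": "arm_command", "payload": {
  "steps": [
    [[-3,46,1],[0,0,0],1],
    [[-3,46,1],[0,0,0],1],
    [[-3,46,1],[0,0,0],1],
    [[-3,46,1],[0,0,0],1],
    [[-3,46,1],[0,0,0],1],
    [[0,0,0],[0,0,0],1]
  ]
}}

```text
t: 3.35
tool_pos: [0.4366, -0.0448, 0.2981]
tool_rot: [[0.955, 0.298, 0.003], [0.298, -0.955, -0.004], [0.002, 0.005, -1.0]]
force: [-0.8, 0.4, 0.3]
finger_gap: 0.996
grip_force: 0.0
```

Run:
```python
from h import *
plan([.467,-.300,.3],18)
c=cam('wrist'); save(c,'w1.png'); print(-c['R'].T@c['t'],c['R'].round(2).tolist())
s=bot.observe()
```

```text
at [436.6 -44.8 298.1] yaw 17.3 tilt [ 0.17 -0.22] turn z -0.7 shift mm [-50.  252.1  -0.8] j [-0.61  0.33  0.86  2.   -0.3   0.95 -0.87] t 3.35 gap 0.996 gf 0.0 F [-0.8  0.4  0.3]
[ 0.50171295 -0.02413792  0.44121014] [[0.3, -0.95, 0.0], [-0.92, -0.28, 0.27], [-0.26, -0.08, -0.96]]
```

View pics/w1.png

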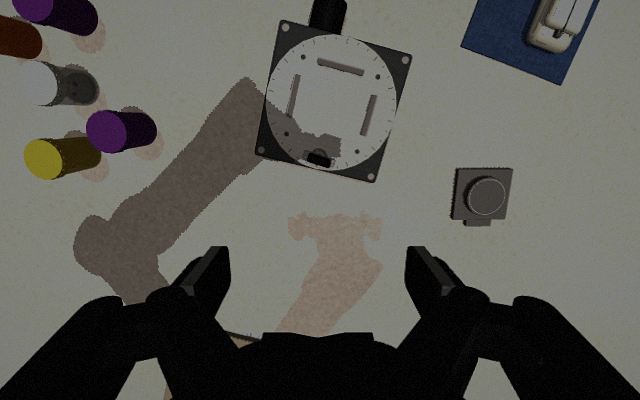

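Wrist view: stage centre near (333,100) with corner screws at about (288,28), (405,60), (371,177), (262,152); base at (485,195), tongue down; fingers at the bottom.

```bash
cat > meas.py <<'E'
from h import *
def screws(c,px,z=.044):
    g=cv2.cvtColor(c['pixels'],cv2.COLOR_RGB2GRAY).astype(float); out=[]
    for u,v in px:
        b=g[v-5:v+6,u-5:u+6]; w=np.clip(b-np.median(b)-15,0,None); yy,xx=np.mgrid[v-5:v+6,u-5:u+6]; out.append(((w*xx).sum()/w.sum(),(w*yy).sum()/w.sum()))
    W=ray(c,out,z)[:,:2]*1000; print('screws',W.round(1).tolist(),'centre',W.mean(0).round(1),'sides',np.linalg.norm(W-np.roll(W,1,0),axis=1).round(1))
    d1=W[0]-W[3]; d2=W[1]-W[2]; d=d1+d2; print('stage yaw',np.degrees(np.arctan2(d[1],d[0])))
    return W
def base(c,box,th):
    g=cv2.cvtColor(c['pixels'],cv2.COLOR_RGB2GRAY); m=np.zeros_like(g); x0,y0,x1,y1=box; m[y0:y1,x0:x1]=g[y0:y1,x0:x1]<th
    m=cv2.morphologyEx(m,cv2.MORPH_CLOSE,np.ones((3,3)))
    cs,_=cv2.findContours(m,cv2.RETR_EXTERNAL,cv2.CHAIN_APPROX_NONE); k=max(cs,key=cv2.contourArea)
    w=(ray(c,k.reshape(-1,2),.010)[:,:2]*1000).astype(np.float32); r=cv2.minAreaRect(w); print('rect',r)
    P=cloud(c); sub=np.zeros(m.shape,bool); sub[y0:y1,x0:x1]=1; q=P[sub&(P[...,2]>.018)&(P[...,2]<.027)]*1000
    print('ped mean',q.mean(0).round(1),'bbox centre',((q.max(0)+q.min(0))/2).round(1),'enc',cv2.minEnclosingCircle(q[:,:2].astype(np.float32)))
    return w
E
python3 - <<'E'
from meas import *
c=cam('wrist'); g=cv2.cvtColor(c['pixels'],cv2.COLOR_RGB2GRAY); print(g[185,460],g[185,445],g[195,485],g[222,478])
screws(c,[(288,28),(405,60),(371,177),(262,152)])
base(c,(440,155,525,240),100)
E
```

```text
50 128 64 64
screws [[589.8, 42.2], [598.8, -108.9], [445.9, -118.0], [429.6, 37.4]] centre [516.  -36.8] sides [160.3 151.4 153.2 156.2]
stage yaw 2.5435723736587175
rect ((461.96337890625, -299.3358154296875), (93.83955383300781, 90.11924743652344), 17.918872833251953)
ped mean [ 467.9 -299.    22.4] bbox centre [ 467.5 -300.4   21.6] enc ((467.7223205566406, -300.38458251953125), 30.784109115600586)
```

{"api": "arm_command", "payload": {
  "steps": [
    [[-14,42,0],[0,0,0],1],
    [[-14,42,0],[0,0,0],1],
    [[-14,42,0],[0,0,0],1],
    [[-14,42,0],[0,0,0],1],
    [[-14,42,0],[0,0,0],1],
    [[-14,42,0],[0,0,0],1],
    [[0,0,30],[0,0,0],1],
    [[0,0,30],[0,0,0],1],
    [[0,0,30],[0,0,0],1],
    [[0,0,0],[0,0,0],1]
  ]
}}

```text
t: 4.45
tool_pos: [0.4329, -0.2988, 0.204]
tool_rot: [[0.95, 0.312, -0.006], [0.312, -0.95, 0.005], [-0.004, -0.007, -1.0]]
force: [0.2, -0.4, -0.7]
finger_gap: 1.0
grip_force: 0.0
```

Run:
```python
from h import *
plan([.467,-.300,.1],18)
c=cam('wrist'); save(c,'w2.png');print(proj(c,[[.467,-.3,.022]]))
```

```text
at [ 432.9 -298.8  204. ] yaw 18.2 tilt [-0.35  0.31] turn z 0.2 shift mm [ 32.5  12.4 103.7] j [ 0.09  0.59  0.71  1.9  -0.5   0.85 -0.19] t 4.45 gap 1.0 gf 0.0 F [ 0.2 -0.4 -0.7]
[[329.06269883 148.80292031]]
```

View pics/w2.png

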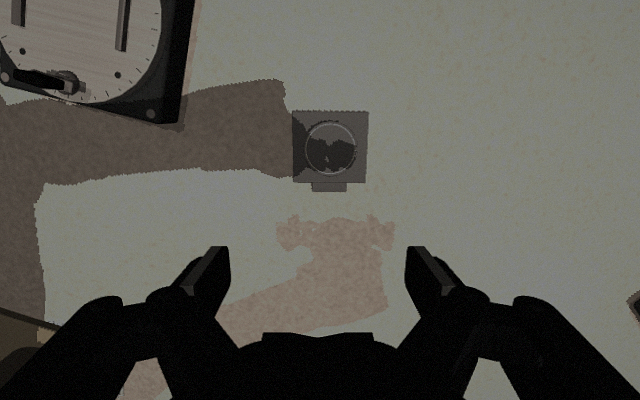

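Base at (329,148), its edges parallel to the picture, so tool yaw matches; tongue downwards. Lowering onto the pedestal.

{"api": "arm_command", "payload": {
  "steps": [
    [[8,3,0],[0,0,0],1],
    [[8,3,0],[0,0,0],1],
    [[9,3,20],[0,0,0],1],
    [[8,4,30],[0,0,0],1],
    [[0,0,40],[0,0,0],1],
    [[0,0,40],[0,0,0],1],
    [[0,0,30],[0,0,0],1],
    [[0,0,15],[0,0,0],1],
    [[0,0,0],[0,0,0],1],
    [[0,0,0],[0,0,0],1]
  ]
}}

```text
t: 5.5
tool_pos: [0.4704, -0.3059, 0.0336]
tool_rot: [[0.951, 0.309, 0.002], [0.309, -0.951, -0.001], [0.001, 0.002, -1.0]]
force: [0.8, -0.6, 1.2]
finger_gap: 1.001
grip_force: 0.0
```

Run:
```python
from h import *
plan([.4677,-.3002,.007],18)
c=cam('wrist'); save(c,'w3.png')
```

```text
at [ 470.4 -305.9   33.6] yaw 18.0 tilt [ 0.12 -0.08] turn z 0.0 shift mm [-0.8 -6.3 26.6] j [ 0.23  0.85  0.48  1.92 -0.74  0.55 -0.04] t 5.5 gap 1.001 gf 0.0 F [ 0.8 -0.6  1.2]
```

View pics/w3.png

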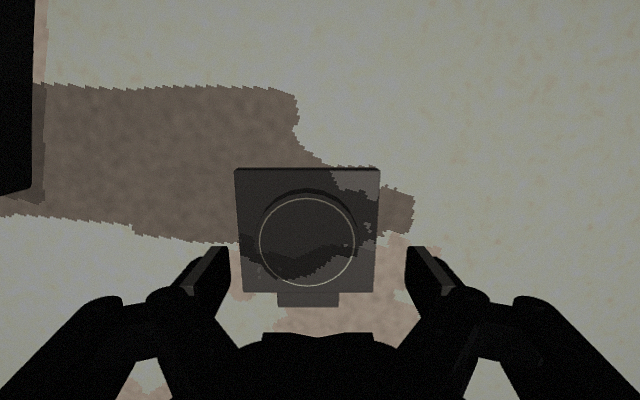

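Base circle centre (307,242), fingers' middle at 317: about 6 mm off in tool y, which agrees with the numbers.

{"api": "arm_command", "payload": {
  "steps": [
    [[-1,-6,0],[0,0,0],1],
    [[0,0,9],[0,0,0],1],
    [[0,0,9],[0,0,0],1],
    [[0,0,8],[0,0,0],1],
    [[0,0,0],[0,0,0],1],
    [[0,0,0],[0,0,0],1]
  ]
}}

```text
t: 6.15
tool_pos: [0.466, -0.2998, 0.0058]
tool_rot: [[0.951, 0.309, -0.001], [0.309, -0.951, 0.0], [-0.001, -0.001, -1.0]]
force: [-0.3, -0.4, 0.7]
finger_gap: 1.001
grip_force: 0.0
```

Run:
```python
from h import *
plan([.4677,-.3002,.007],18)
```

```text
at [ 466.  -299.8    5.8] yaw 18.0 tilt [-0.05  0.02] turn z -0.0 shift mm [ 1.5  0.9 -1.2] j [ 0.25  0.89  0.43  1.94 -0.78  0.49 -0.01] t 6.15 gap 1.001 gf 0.0 F [-0.3 -0.4  0.7]
```

{"api": "arm_command", "payload": {
  "steps": [
    [[1,0,-2],[0,0,0],0.7],
    [[0,0,0],[0,0,0],0.5],
    [[0,0,0],[0,0,0],0.2],
    [[0,0,0],[0,0,0],-0.1],
    [[0,0,0],[0,0,0],-0.4],
    [[0,0,0],[0,0,0],-0.4],
    [[0,0,0],[0,0,0],-0.4],
    [[0,0,0],[0,0,0],-0.4]
  ],
  "grip_force": 50
}}

```text
t: 6.95
tool_pos: [0.4678, -0.2997, 0.0092]
tool_rot: [[0.951, 0.309, 0.001], [0.309, -0.951, -0.001], [0.001, 0.001, -1.0]]
force: [-0.7, 0.4, 5.2]
finger_gap: 0.673
grip_force: 52.2
```

{"api": "arm_command", "payload": {
  "steps": [
    [[0,0,-5],[0,0,0],-0.4],
    [[0,0,-15],[0,0,0],-0.4],
    [[0,0,-30],[0,0,0],-0.4],
    [[0,0,-40],[0,0,0],-0.4],
    [[0,0,-40],[0,0,0],-0.4],
    [[0,0,-20],[0,0,0],-0.4],
    [[0,0,0],[0,0,0],-0.4]
  ]
}}

```text
t: 7.65
tool_pos: [0.4688, -0.3007, 0.162]
tool_rot: [[0.951, 0.309, 0.006], [0.309, -0.951, -0.003], [0.004, 0.005, -1.0]]
force: [0.8, -0.8, -2.2]
finger_gap: 0.669
grip_force: 54.1
```

Run:
```python
from h import *
plan([.517,-.037,.2],3.2)
c=cam('wrist'); save(c,'w4.png')
```

```text
at [ 468.8 -300.7  162. ] yaw 18.0 tilt [ 0.32 -0.2 ] turn z 14.8 shift mm [  63.1 -260.5  -38.6] j [ 0.1   0.68  0.67  1.87 -0.58  0.79 -0.18] t 7.65 gap 0.669 gf 54.1 F [ 0.8 -0.8 -2.2]
```

View pics/w4.png

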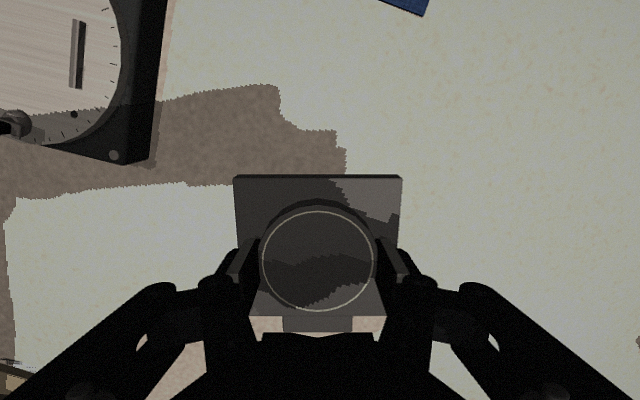

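Base held squarely, its circle centred at (318,258). Now refine the stage with the top camera as well.

Run:
```python
from meas import *
w=cam('wrist'); s=bot.observe(); R=s['tool_rot']
p=ray(w,[(318,258),(261,258),(375,258),(318,211),(318,311)],s['tool_pos'][2]+.0128); print('ped centre in tool mm',((p-s['tool_pos'])@R*1000).round(1).tolist())
q=ray(w,[(234,177),(402,177)],s['tool_pos'][2]+.0008);print('edge in tool',((q-s['tool_pos'])@R*1000).round(1).tolist())
c=cam('top'); screws(c,[(313,193),(370,185),(378,245),(320,251)])
P=cloud(c); m=np.zeros((400,640),bool); m[175:265,295:395]=1
# faceplate bright pixels: ellipse of contour at z=.056
g=cv2.cvtColor(c['pixels'],cv2.COLOR_RGB2GRAY); b=np.zeros_like(g); b[175:265,305:385]=g[175:265,305:385]>85
b=cv2.morphologyEx(b,cv2.MORPH_OPEN,np.ones((3,3)));n,l=cv2.connectedComponents(b); k=(l==l[225,335]).astype(np.uint8)
cs,_=cv2.findContours(k,cv2.RETR_EXTERNAL,cv2.CHAIN_APPROX_NONE); ct=max(cs,key=cv2.contourArea).reshape(-1,2)
W=ray(c,ct,.056)[:,:2]*1000; print('face area',k.sum(),'bbox',W.min(0),W.max(0),cv2.minEnclosingCircle(W.astype(np.float32)))
d=cv2.convexHull(W.astype(np.float32))[:,0]; A=np.c_[2*d,np.ones(len(d))]; print('circ fit',np.linalg.lstsq(A,(d**2).sum(1),rcond=None)[0][:2])
q=P[m&(P[...,2]>.085)&(P[...,2]<.11)]*1000; print('blade',q.mean(0), len(q))
```

```text
ped centre in tool mm [[1.4, 1.5, -12.8], [1.4, -26.4, -12.8], [1.4, 29.5, -12.8], [25.6, 1.5, -12.8], [-29.0, 1.5, -12.8]]
edge in tool [[39.4, -40.0, -0.8], [39.4, 43.2, -0.8]]
screws [[599.0, 42.5], [606.9, -116.7], [nan, nan], [429.8, 35.8]] centre [nan nan] sides [169.3 159.4   nan   nan]
stage yaw nan
face area 3083 bbox [ 406.87639244 -149.81605357] [631.60962267  43.87163541] ((515.5316772460938, -75.18750762939453), 131.2921142578125)
circ fit [513.69147837 -68.73292653]
blade [nan nan nan] 0meas.py:5: RuntimeWarning: invalid value encountered in scalar divide
  b=g[v-5:v+6,u-5:u+6]; w=np.clip(b-np.median(b)-15,0,None); yy,xx=np.mgrid[v-5:v+6,u-5:u+6]; out.append(((w*xx).sum()/w.sum(),(w*yy).sum()/w.sum()))
<stdin>:13: RuntimeWarning: Mean of empty slice.
  ret = um.true_divide(
```

{"api": "arm_command", "payload": {
  "steps": [
    [[0,0,-25],[0,0,7.4],-0.4],
    [[0,0,-25],[0,0,7.4],-0.4],
    [[-3,-33,-20],[0,0,0],-0.4],
    [[-3,-33,-20],[0,0,0],-0.4],
    [[-3,-33,-20],[0,0,0],-0.4],
    [[-3,-33,-8],[0,0,0],-0.4],
    [[-3,-33,0],[0,0,0],-0.4],
    [[-3,-33,0],[0,0,0],-0.4],
    [[-3,-33,0],[0,0,0],-0.4],
    [[-3,-31,0],[0,0,0],-0.4]
  ]
}}

```text
t: 8.8
tool_pos: [0.4274, -0.0374, 0.275]
tool_rot: [[0.998, 0.056, -0.003], [0.056, -0.998, -0.0], [-0.003, -0.0, -1.0]]
force: [0.9, 0.5, -1.6]
finger_gap: 0.671
grip_force: 54.6
```

{"api": "arm_command", "payload": {
  "steps": [
    [[0,0,0],[0,0,0],-0.4],
    [[0,0,0],[0,0,0],-0.4],
    [[0,0,0],[0,0,0],-0.4]
  ]
}}

```text
t: 9.1
tool_pos: [0.4285, -0.0401, 0.2759]
tool_rot: [[0.999, 0.055, -0.001], [0.055, -0.999, -0.001], [-0.001, 0.001, -1.0]]
force: [0.3, -0.8, -1.4]
finger_gap: 0.673
grip_force: 54.6
```

Run:
```python
from meas import *
plan([.517,-.037,.13],3.2)
w=cam('wrist'); save(w,'w5.png',(160,0,480,300),2)
```

```text
at [428.5 -40.1 275.9] yaw 3.1 tilt [-0.05 -0.06] turn z -0.1 shift mm [ 88.7   1.7 145.8] j [-0.7   0.39  1.    2.05 -0.42  0.92 -0.99] t 9.1 gap 0.673 gf 54.6 F [ 0.3 -0.8 -1.4]
```

View pics/w5.png

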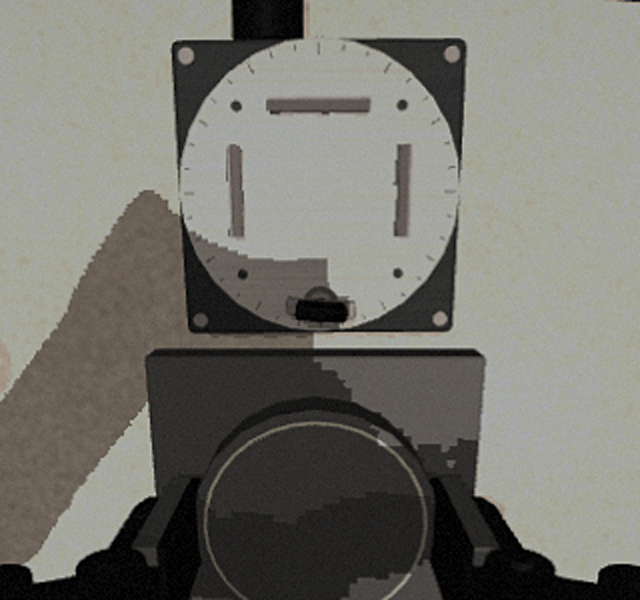

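Stage square to the view: screws (253,27),(386,27),(380,160),(260,160) and faceplate holes (278,52),(361,52),(358,136),(281,137) in full pixels; the held base's front edge is at v≈177, u 236–402.

Run:
```python
from meas import *
w=cam('wrist'); s=bot.observe(); R=s['tool_rot'];T=s['tool_pos']
screws(w,[(253,28),(386,27),(380,160),(260,160)])
def cr(l): return [(160+u/2,v/2) for u,v in l]
h=ray(w,cr([(236,105),(402,105),(397,273),(243,274)]),.056)*1000; print('holes',h[:,:2].round(1).tolist(),h.mean(0))
d=h[0]+h[1]-h[2]-h[3]; print('yaw',np.degrees(np.arctan2(d[1],d[0])))
gd=ray(w,cr([(318,112),(243,190),(396,190)]),.061)*1000; print('guides inner',gd[:,:2].round(1).tolist())
bl=ray(w,cr([(321,300)]),.099)*1000; print('blade top',bl)
e=ray(w,cr([(153,356),(483,356)]),T[2]+.001); print('held front edge in tool',((e-T)@R*1000).round(1).tolist())
e=ray(w,cr([(205,520),(428,520),(316,423)]),T[2]+.013); print('held circle in tool',((e-T)@R*1000).round(1).tolist())
```

```text
screws [[590.0, 42.2], [599.2, -109.6], [446.8, -119.6], [438.2, 32.9]] centre [518.5 -38.5] sides [152.  152.  152.8 152.8]
stage yaw 3.62724416894701
holes [[562.7, 10.5], [567.7, -82.8], [474.5, -88.1], [469.0, 4.4]] [518.47425922 -38.99735641  56.        ]
yaw 3.53092227034752
guides inner [[560.5, -35.8], [516.9, 4.9], [521.6, -82.7]]
blade top [[460.78921373 -42.61009319  99.        ]]
held front edge in tool [[38.9, -39.2, -1.0], [38.8, 41.5, -1.0]]
held circle in tool [[0.8, -26.2, -13.0], [0.8, 27.8, -13.0], [25.6, 0.7, -13.0]]
```

{"api": "arm_command", "payload": {
  "steps": [
    [[20,0,0],[0,0,-0.5],-0.4],
    [[30,1,0],[0,0,0],-0.4],
    [[30,1,0],[0,0,0],-0.4],
    [[11,1,30],[0,0,0],-0.4],
    [[0,0,50],[0,0,0],-0.4],
    [[0,0,50],[0,0,0],-0.4],
    [[0,0,35],[0,0,0],-0.4],
    [[0,0,5],[0,0,0],-0.4],
    [[0,0,0],[0,0,0],-0.4],
    [[0,0,0],[0,0,0],-0.4]
  ]
}}

```text
t: 10.2
tool_pos: [0.5212, -0.0375, 0.108]
tool_rot: [[0.998, 0.064, 0.003], [0.064, -0.998, -0.001], [0.003, 0.001, -1.0]]
force: [0.1, 0.0, -1.6]
finger_gap: 0.677
grip_force: 54.6
```

Run:
```python
from meas import *
plan([.5195,-.0377,.066],3.6)
```

```text
at [521.2 -37.5 108. ] yaw 3.6 tilt [ 0.18 -0.04] turn z 0.0 shift mm [-1.9  0.  42. ] j [-0.42  0.74  0.69  2.   -0.76  0.67 -0.74] t 10.2 gap 0.677 gf 54.6 F [ 0.1  0.  -1.6]
```

{"api": "arm_command", "payload": {
  "steps": [
    [[-2,0,10],[0,0,0],-0.4],
    [[0,0,10],[0,0,0],-0.4],
    [[0,0,6],[0,0,0],-0.4],
    [[0,0,4],[0,0,0],-0.4],
    [[0,0,0],[0,0,0],-0.4],
    [[0,0,0],[0,0,0],-0.4]
  ]
}}

```text
t: 10.8
tool_pos: [0.5178, -0.0366, 0.0763]
tool_rot: [[0.998, 0.065, -0.0], [0.065, -0.998, -0.0], [-0.0, 0.0, -1.0]]
force: [-0.3, 0.6, -2.3]
finger_gap: 0.675
grip_force: 54.7
```

Run:
```python
from meas import *
plan([.5195,-.0377,.066],3.6)
w=cam('wrist'); save(w,'w6.png',(160,60,480,300),2)
```

```text
at [517.8 -36.6  76.3] yaw 3.7 tilt [-0.   -0.01] turn z 0.1 shift mm [ 1.6  1.2 10.3] j [-0.38  0.78  0.63  2.02 -0.81  0.61 -0.7 ] t 10.8 gap 0.675 gf 54.7 F [-0.3  0.6 -2.3]
```

View pics/w6.png

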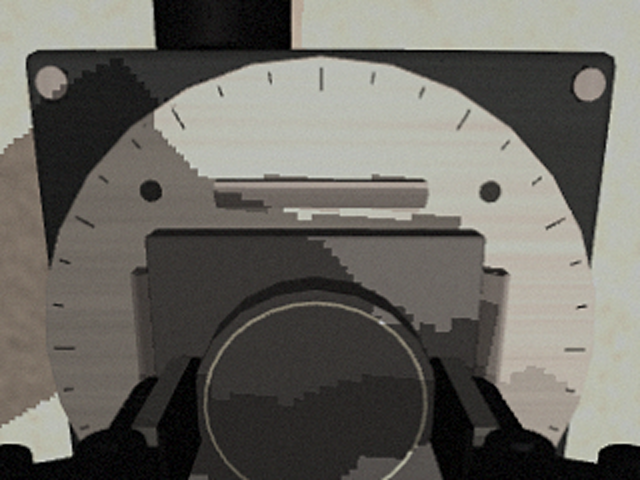

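Base hovers just above the guides, slightly left (plate centre 315 against 321), about 1.4 mm; correct and lower.

{"api": "arm_command", "payload": {
  "steps": [
    [[1.5,1.4,0],[0,0,0],-0.4],
    [[0,0,2],[0,0,0],-0.4],
    [[0,0,2],[0,0,0],-0.4],
    [[0,0,2],[0,0,0],-0.4],
    [[0,0,2],[0,0,0],-0.4],
    [[0,0,0],[0,0,0],-0.4],
    [[0,0,0],[0,0,0],-0.4]
  ]
}}

```text
t: 11.55
tool_pos: [0.5193, -0.0379, 0.0682]
tool_rot: [[0.998, 0.064, -0.0], [0.064, -0.998, 0.0], [-0.0, -0.0, -1.0]]
force: [-0.8, 0.5, -1.5]
finger_gap: 0.67
grip_force: 54.7
```

{"api": "arm_command", "payload": {
  "steps": [
    [[0,0,1],[0,0,0],-0.4],
    [[0,0,0],[0,0,0],-0.4],
    [[0,0,0],[0,0,0],-0.4]
  ]
}}

```text
t: 11.85
tool_pos: [0.5193, -0.0378, 0.0673]
tool_rot: [[0.998, 0.065, -0.0], [0.065, -0.998, 0.0], [-0.0, -0.0, -1.0]]
force: [0.5, -0.1, -3.4]
finger_gap: 0.672
grip_force: 54.7
```

{"api": "arm_command", "payload": {
  "steps": [
    [[0,0,1],[0,0,0],-0.4],
    [[0,0,0],[0,0,0],-0.4],
    [[0,0,0],[0,0,0],-0.4]
  ]
}}

```text
t: 12.15
tool_pos: [0.5193, -0.0379, 0.0663]
tool_rot: [[0.998, 0.064, -0.0], [0.064, -0.998, 0.0], [-0.0, -0.0, -1.0]]
force: [0.1, -0.4, -0.8]
finger_gap: 0.674
grip_force: 54.7
```

{"api": "arm_command", "payload": {
  "steps": [
    [[0,0,1],[0,0,0],-0.4],
    [[0,0,0],[0,0,0],-0.4],
    [[0,0,0],[0,0,0],-0.4]
  ]
}}

```text
t: 12.45
tool_pos: [0.5194, -0.0379, 0.0653]
tool_rot: [[0.998, 0.065, 0.0], [0.065, -0.998, -0.0], [0.0, 0.0, -1.0]]
force: [0.0, 0.7, -2.5]
finger_gap: 0.671
grip_force: 54.8
```

{"api": "arm_command", "payload": {
  "steps": [
    [[0,0,0.7],[0,0,0],-0.4],
    [[0,0,0],[0,0,0],-0.4],
    [[0,0,0],[0,0,0],-0.4]
  ]
}}

```text
t: 12.75
tool_pos: [0.5194, -0.0379, 0.0653]
tool_rot: [[0.998, 0.064, 0.001], [0.064, -0.998, 0.0], [0.001, -0.0, -1.0]]
force: [-0.9, 0.4, 5.2]
finger_gap: 0.676
grip_force: 55.7
```

{"api": "arm_command", "payload": {
  "steps": [
    [[0,0,0.7],[0,0,0],-0.4],
    [[0,0,0],[0,0,0],-0.4],
    [[0,0,0],[0,0,0],-0.4]
  ]
}}

```text
t: 13.05
tool_pos: [0.5195, -0.0379, 0.0652]
tool_rot: [[0.998, 0.064, 0.001], [0.064, -0.998, 0.001], [0.001, -0.001, -1.0]]
force: [-3.4, 0.9, 13.6]
finger_gap: 0.673
grip_force: 56.3
```

{"api": "arm_command", "payload": {
  "steps": [
    [[0,0,-1.2],[0,0,0],-0.4],
    [[0,0,0],[0,0,0],0.4],
    [[0,0,0],[0,0,0],0.8],
    [[0,0,0],[0,0,0],1],
    [[0,0,-10],[0,0,0],1],
    [[0,0,-40],[0,0,0],1],
    [[0,0,-50],[0,0,0],1],
    [[-20,0,-50],[0,0,0],1],
    [[-40,0,-40],[0,0,0],1],
    [[-30,0,-10],[0,0,0],1]
  ]
}}

```text
t: 14.05
tool_pos: [0.4359, -0.0446, 0.2602]
tool_rot: [[0.998, 0.063, 0.005], [0.063, -0.998, 0.0], [0.005, -0.0, -1.0]]
force: [0.4, -0.1, -0.4]
finger_gap: 1.001
grip_force: 0.0
```

{"api": "arm_command", "payload": {
  "steps": [
    [[0,0,0],[0,0,0],1],
    [[0,0,0],[0,0,0],1]
  ]
}}

```text
t: 14.25
tool_pos: [0.4358, -0.0429, 0.2576]
tool_rot: [[0.998, 0.065, 0.002], [0.065, -0.998, 0.001], [0.002, -0.001, -1.0]]
force: [0.6, 1.1, 0.2]
finger_gap: 1.002
grip_force: 0.0
```

Run:
```python
from meas import *
plan([.454,-.041,.15],90+3.6)
w=cam('wrist'); save(w,'w7.png',(160,0,480,240),2.5)
screws(w,[tuple(p.round().astype(int)) for p in proj(w,[[.590,.0422,.044],[.5992,-.1096,.044],[.4468,-.1196,.044],[.4382,.0329,.044]])])
P=cloud(w); u,v=proj(w,[[.454,-.041,.099]])[0].astype(int); print(u,v)
q=P[v-30:v+30,u-30:u+30].reshape(-1,3)*1000; q=q[(q[:,2]>90)&(q[:,2]<115)]; print('blade',len(q),np.median(q,0),cv2.minAreaRect(q[:,:2].astype(np.float32)))
q=P.reshape(-1,3)*1000; d=np.hypot(q[:,0]-518.5,q[:,1]+38); b=q[(d<60)&(q[:,2]>74)&(q[:,2]<82)]; print('ped top',len(b),b.mean(0),cv2.minEnclosingCircle(b[:,:2].astype(np.float32)),np.percentile(b[:,2],[5,95]))
```

```text
at [435.8 -42.9 257.6] yaw 3.7 tilt [0.1  0.07] turn z -89.9 shift mm [  0.6  18.1 107.7] j [-0.65  0.43  0.97  2.06 -0.46  0.88 -0.93] t 14.25 gap 1.002 gf 0.0 F [0.6 1.1 0.2]
screws [[590.0, 42.2], [599.2, -109.6], [447.2, -119.1], [438.1, 32.8]] centre [518.6 -38.4] sides [152.1 152.1 152.2 152.2]
stage yaw 3.551597836961492
316 165
blade 253 [454.60682186 -42.60591832  98.61825639] ((453.908203125, -42.69758605957031), (9.414408683776855, 27.137121200561523), 0.8155125975608826)
ped top 2662 [519.09960877 -38.40368768  78.59664279] ((503.20220947265625, -38.50690460205078), 44.762168884277344) [77.34507328 79.89791539]
```

View pics/w7.png

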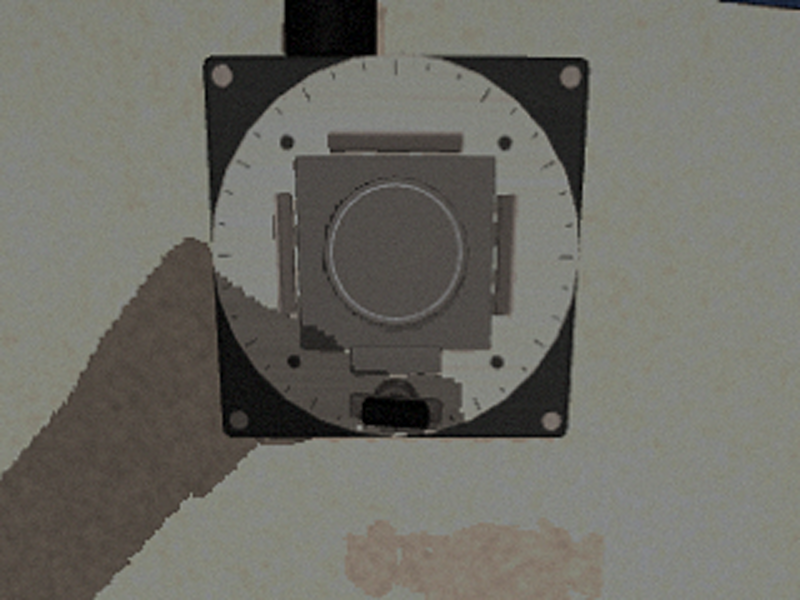

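Base sits flat between the guides, tongue to the stud (blade at crop (395,411)). Blade measured at (454,-42.7). Turn the gripper to straddle it.

{"api": "arm_command", "payload": {
  "steps": [
    [[0,0,0],[0,0,-8.5],-0.3],
    [[0,0,0],[0,0,-8.5],-0.3],
    [[0,0,0],[0,0,-8.5],-0.3],
    [[0,0,0],[0,0,-8.5],-0.3],
    [[0,0,0],[0,0,-8.5],-0.3],
    [[0,0,0],[0,0,-8.5],-0.3],
    [[0,0,0],[0,0,-8.5],-0.3],
    [[0,0,0],[0,0,-8.5],-0.3],
    [[0,0,0],[0,0,-8.5],-0.3],
    [[0,0,0],[0,0,-8.5],-0.3]
  ]
}}

```text
t: 15.3
tool_pos: [0.4364, -0.0433, 0.2562]
tool_rot: [[0.017, 1.0, -0.001], [1.0, -0.017, -0.001], [-0.001, -0.001, -1.0]]
force: [-0.1, -0.9, -0.1]
finger_gap: 0.348
grip_force: 0.0
```

{"api": "arm_command", "payload": {
  "steps": [
    [[1,9,20],[0,0,-2.3],-0.3],
    [[0,9,40],[0,0,0],-0.3],
    [[0,0,40],[0,0,0],-0.3],
    [[0,0,30],[0,0,0],-0.3],
    [[0,0,5],[0,0,0],-0.3],
    [[0,0,0],[0,0,0],-0.3],
    [[0,0,0],[0,0,0],-0.3]
  ]
}}

```text
t: 16.0
tool_pos: [0.4547, -0.0426, 0.1227]
tool_rot: [[-0.017, 1.0, 0.002], [1.0, 0.017, -0.0], [-0.0, 0.002, -1.0]]
force: [0.6, 0.2, 0.5]
finger_gap: 0.349
grip_force: 0.0
```

Run:
```python
from meas import *
plan([.455,-.0417,.080],91)
```

```text
at [454.7 -42.6 122.7] yaw 91.0 tilt [ 0.09 -0.01] turn z -0.0 shift mm [ 0.9  0.2 42.7] j [-0.22  0.57  0.36  2.15 -0.42  0.48  0.49] t 16.0 gap 0.349 gf 0.0 F [0.6 0.2 0.5]
```

{"api": "arm_command", "payload": {
  "steps": [
    [[0.5,0,15],[0,0,0],-0.3],
    [[0,0,15],[0,0,0],-0.3],
    [[0,0,9],[0,0,0],-0.3],
    [[0,0,3.5],[0,0,0],-0.3],
    [[0,0,0],[0,0,0],-0.3],
    [[0,0,0],[0,0,0],-0.3]
  ]
}}

```text
t: 16.6
tool_pos: [0.4541, -0.0419, 0.08]
tool_rot: [[-0.017, 1.0, 0.001], [1.0, 0.017, -0.0], [-0.0, 0.001, -1.0]]
force: [-0.2, 0.6, -0.4]
finger_gap: 0.35
grip_force: 0.0
```

{"api": "arm_command", "payload": {
  "steps": [
    [[0,0,0],[0,0,0],-0.6],
    [[0,0,0],[0,0,0],-1],
    [[0,0,0],[0,0,0],-1],
    [[0,0,0],[0,0,0],-1],
    [[0,0,0],[0,0,0],-1]
  ],
  "grip_force": 70
}}

```text
t: 17.1
tool_pos: [0.4542, -0.0418, 0.0796]
tool_rot: [[-0.017, 1.0, 0.001], [1.0, 0.017, -0.0], [-0.0, 0.001, -1.0]]
force: [1.5, 0.6, 2.0]
finger_gap: 0.083
grip_force: 71.7
```

Run:
```python
from meas import *
plan([.455,-.0417,.080],91)
```

```text
at [454.2 -41.8  79.6] yaw 91.0 tilt [ 0.07 -0.  ] turn z 0.0 shift mm [ 0.1  0.8 -0.4] j [-0.16  0.65  0.28  2.18 -0.48  0.37  0.53] t 17.1 gap 0.083 gf 71.7 F [1.5 0.6 2. ]
```

{"api": "arm_command", "payload": {
  "steps": [
    [[0,0,2],[0,0,0],-1],
    [[0,0,2],[0,0,0],-1],
    [[0,0,1.5],[0,0,0],-1],
    [[0,0,0.3],[0,0,0],-1],
    [[0,0,0],[0,0,0],-1],
    [[0,0,0],[0,0,0],-1]
  ]
}}

```text
t: 17.7
tool_pos: [0.4542, -0.0418, 0.0745]
tool_rot: [[-0.017, 1.0, 0.002], [1.0, 0.017, 0.001], [0.001, 0.002, -1.0]]
force: [-1.5, -0.0, 17.1]
finger_gap: 0.082
grip_force: 73.8
```

{"api": "arm_command", "payload": {
  "steps": [
    [[0,0,0],[0,0,6],-1],
    [[0,0,0],[0,0,8],-1],
    [[0,0,0],[0,0,8],-1],
    [[0,0,0],[0,0,8],-1],
    [[0,0,0],[0,0,8],-1],
    [[0,0,0],[0,0,0],-1]
  ]
}}

```text
t: 18.3
tool_pos: [0.4542, -0.0419, 0.0745]
tool_rot: [[0.605, 0.797, 0.002], [0.797, -0.605, 0.0], [0.001, 0.001, -1.0]]
force: [-0.8, 0.9, 17.8]
finger_gap: 0.081
grip_force: 73.9
```

Run:
```python
from meas import *
plan([.4542,-.0418,.0745],91); print(bot.observe()['moment'])
```

```text
at [454.2 -41.9  74.5] yaw 52.8 tilt [0.09 0.02] turn z -38.2 shift mm [ 0.1 -0.  -0. ] j [-0.26  0.68  0.44  2.19 -0.73  0.42  0.12] t 18.3 gap 0.081 gf 73.9 F [-0.8  0.9 17.8]
[ 0.23193239  0.19570757 -0.00717991]
```

{"api": "arm_command", "payload": {
  "steps": [
    [[0,0,0],[0,0,8],-1],
    [[0,0,0],[0,0,8],-1],
    [[0,0,0],[0,0,8],-1],
    [[0,0,0],[0,0,8],-1],
    [[0,0,0],[0,0,6],-1],
    [[0,0,0],[0,0,4],-1],
    [[0,0,0],[0,0,2.5],-1],
    [[0,0,0],[0,0,0],-1]
  ]
}}

```text
t: 19.1
tool_pos: [0.4543, -0.0419, 0.0745]
tool_rot: [[0.989, 0.146, 0.002], [0.146, -0.989, 0.001], [0.002, -0.0, -1.0]]
force: [-1.9, 1.8, 17.3]
finger_gap: 0.087
grip_force: 73.9
```

Run:
```python
from meas import *
plan([.4542,-.0418,.0745],7.6); print(bot.observe()['moment'])
```

```text
at [454.3 -41.9  74.5] yaw 8.4 tilt [0.1  0.03] turn z 0.8 shift mm [-0.1 -0.1 -0. ] j [-0.39  0.74  0.65  2.19 -0.96  0.52 -0.42] t 19.1 gap 0.087 gf 73.9 F [-1.9  1.8 17.3]
[ 0.30463165  0.16246575 -0.02529062]
```

{"api": "arm_command", "payload": {
  "steps": [
    [[0,0,0],[0,0,1],-1],
    [[0,0,0],[0,0,0],-1],
    [[0,0,-1.5],[0,0,0],-1],
    [[0,0,-1.5],[0,0,0],-1],
    [[0,0,0],[0,0,0],-1],
    [[0,0,0],[0,0,0],-1]
  ]
}}

```text
t: 19.7
tool_pos: [0.4542, -0.0419, 0.0766]
tool_rot: [[0.991, 0.131, 0.001], [0.131, -0.991, -0.0], [0.001, 0.0, -1.0]]
force: [2.6, 0.2, 4.3]
finger_gap: 0.084
grip_force: 72.0
```

{"api": "arm_command", "payload": {
  "steps": [
    [[0,0,0],[0,0,0],-0.7],
    [[0,0,0],[0,0,0],-0.3],
    [[0,0,0],[0,0,0],-0.3],
    [[0,0,-10],[0,0,0],-0.3],
    [[0,0,-40],[0,0,0],-0.3],
    [[0,0,-50],[0,0,0],-0.3],
    [[0,0,-50],[0,0,0],-0.3],
    [[0,0,-30],[0,0,0],-0.3],
    [[0,0,0],[0,0,0],-0.3],
    [[0,0,0],[0,0,0],-0.3]
  ]
}}

```text
t: 20.7
tool_pos: [0.4534, -0.0415, 0.2572]
tool_rot: [[0.991, 0.131, 0.001], [0.131, -0.991, 0.001], [0.001, -0.001, -1.0]]
force: [-0.6, 0.0, 0.4]
finger_gap: 0.346
grip_force: 0.0
```

Run:
```python
from meas import *
plan([.4542,-.0418,.0745],7.6)
w=cam('wrist'); save(w,'w8.png',(160,0,480,240),2.5)
P=cloud(w); u,v=proj(w,[[.454,-.042,.096]])[0].astype(int)
q=P[v-40:v+40,u-40:u+40].reshape(-1,3)*1000; q=q[(q[:,2]>88)&(q[:,2]<110)]; print('blade',len(q),np.median(q,0),cv2.minAreaRect(q[:,:2].astype(np.float32)))
```

```text
at [453.4 -41.5 257.2] yaw 7.5 tilt [0.05 0.05] turn z -0.1 shift mm [  0.6   0.6 182.7] j [-0.68  0.5   1.05  2.02 -0.54  0.93 -0.78] t 20.7 gap 0.346 gf 0.0 F [-0.6  0.   0.4]
blade 235 [455.19733006 -42.17178997  96.26980296] ((454.44305419921875, -42.33155059814453), (26.901094436645508, 8.509834289550781), 7.462059497833252)
```

View pics/w8.png

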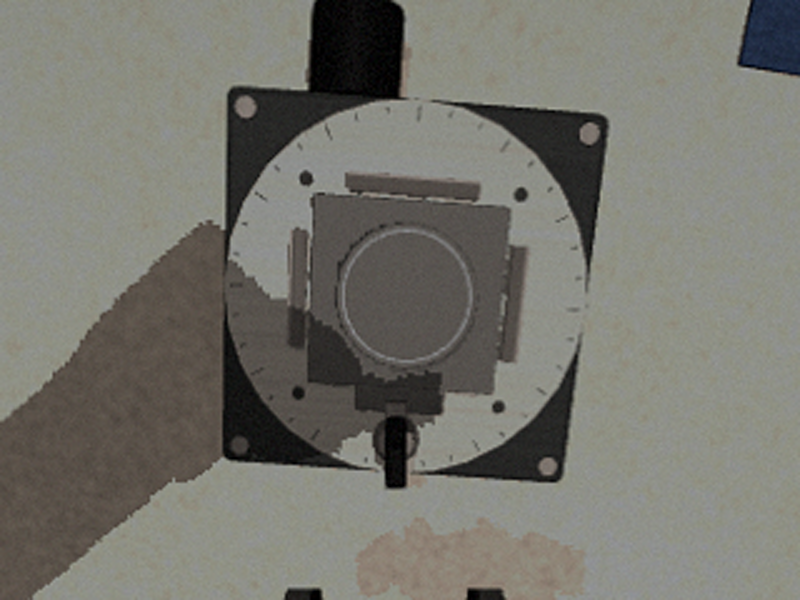

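Blade top is now at z 96.2 (2.5 mm down) at 86°, so the stud is in the catch with the bar over the tongue. On to the jar, working by numbers from here.

{"api": "arm_command", "payload": {
  "steps": [
    [[0,0,-2],[0,0,-7.6],1],
    [[0,0,0],[0,0,-7.6],1],
    [[0,0,0],[0,0,-7.6],1],
    [[0,0,0],[0,0,-7.7],1],
    [[20,-40,0],[0,0,0],1],
    [[20,-40,0],[0,0,0],1],
    [[20,-40,0],[0,0,0],1],
    [[20,-40,0],[0,0,0],1],
    [[20,-40,0],[0,0,0],1],
    [[20,-40,0],[0,0,0],1]
  ]
}}

```text
t: 21.75
tool_pos: [0.3987, 0.2224, 0.2574]
tool_rot: [[0.788, 0.615, -0.002], [0.615, -0.788, -0.002], [-0.003, -0.0, -1.0]]
force: [0.2, 0.1, 0.1]
finger_gap: 1.0
grip_force: 0.0
```

{"api": "arm_command", "payload": {
  "steps": [
    [[20,-40,0],[0,0,0],1],
    [[6,-2,0],[0,0,0],1],
    [[0,0,0],[0,0,0],1],
    [[0,0,0],[0,0,0],1]
  ]
}}

```text
t: 22.15
tool_pos: [0.3949, 0.2684, 0.2579]
tool_rot: [[0.789, 0.614, -0.001], [0.614, -0.789, -0.002], [-0.002, 0.001, -1.0]]
force: [0.1, -0.6, -0.6]
finger_gap: 0.998
grip_force: 0.0
```

```bash
cat >> meas.py <<'E'
def lid(c,pred,h,rad=60,zt=.012):
    """top disc: depth-cloud points near pred (mm) with z within zt of h; returns the world centre of the image region rayed at h"""
    P=cloud(c); m=(np.hypot(P[...,0]-pred[0],P[...,1]-pred[1])<rad)&(abs(P[...,2]-h)<zt)
    mm=m.astype(np.uint8); n,l,st,ce=cv2.connectedComponentsWithStats(mm); k=1+np.argmax(st[1:,4])
    mk=(l==k).astype(np.uint8)
    mk=cv2.morphologyEx(mk,cv2.MORPH_OPEN,np.ones((3,3)))
    cs,_=cv2.findContours(mk,cv2.RETR_EXTERNAL,cv2.CHAIN_APPROX_NONE); ct=cv2.convexHull(max(cs,key=cv2.contourArea))[:,0]
    W=ray(c,ct,h)[:,:2]; e=cv2.minEnclosingCircle((W*1000).astype(np.float32)); M=cv2.moments((W*1000).astype(np.float32).reshape(-1,1,2))
    col=c['pixels'][l==k].mean(0).round()
    print('lid encl',np.round(e[0],1),'r',round(e[1],1),'moments',round(M['m10']/M['m00'],1),round(M['m01']/M['m00'],1),'rgb',col,'z',np.median(P[...,2][l==k]).round(4),'px',ct.mean(0).round())
    return np.array([M['m10']/M['m00'],M['m01']/M['m00']])
E
python3 - <<'E'
from meas import *
plan([.4415,.3075,.16],38)
w=cam('wrist'); lid(w,(.4415,.3075),.076,.032)
for n,p in dict(pu1=(.531,.317),orange=(.48,.39),yel=(.35,.29),pu2=(.408,.214)).items(): print(n); 
for p in ((.531,.317),(.48,.39),(.408,.214)): lid(w,p,.076,.032)
E
```

```text
at [394.9 268.4 257.9] yaw 37.9 tilt [-0.07 -0.12] turn z -0.1 shift mm [61.  -2.2 97.7] j [-1.28  0.49  0.92  1.96 -0.48  0.93 -1.03] t 22.15 gap 0.998 gf 0.0 F [ 0.1 -0.6 -0.6]
lid encl [442.4 306.9] r 26.3 moments 441.9 306.5 rgb [109. 106.  99.] z 0.0762 px [316. 124.]
pu1
orange
yel
pu2
lid encl [532.6 320.9] r 26.9 moments 532.8 320.9 rgb [71. 32. 83.] z 0.0763 px [360.  39.]
lid encl [481.9 393.6] r 27.2 moments 481.9 394.0 rgb [123.  69.  26.] z 0.0763 px [270.  34.]
lid encl [409.2 218. ] r 27.0 moments 409.2 217.8 rgb [68. 30. 80.] z 0.0762 px [362. 194.]
```

{"api": "arm_command", "payload": {
  "steps": [
    [[20,-1,0],[0,0,0],1],
    [[30,-1,30],[0,0,0],1],
    [[11,0,40],[0,0,0],1],
    [[0,0,40],[0,0,0],1],
    [[0,0,30],[0,0,0],1],
    [[0,0,10],[0,0,0],1],
    [[0,0,0],[0,0,0],1],
    [[0,0,0],[0,0,0],1],
    [[0,0,0],[0,0,0],1]
  ]
}}

```text
t: 23.1
tool_pos: [0.4431, 0.3097, 0.1103]
tool_rot: [[0.788, 0.615, 0.003], [0.615, -0.788, 0.002], [0.003, 0.0, -1.0]]
force: [-0.4, -0.4, 0.6]
finger_gap: 1.001
grip_force: 0.0
```

Run:
```python
from meas import *
plan([.4414,.3075,.049],38)
w=cam('wrist'); lid(w,(.4415,.3075),.076,.035)
```

```text
at [443.1 309.7 110.3] yaw 38.0 tilt [0.14 0.1 ] turn z -0.0 shift mm [-2.8  0.7 61.3] j [-1.09  0.75  0.69  1.95 -0.73  0.7  -0.86] t 23.1 gap 1.001 gf 0.0 F [-0.4 -0.4  0.6]
lid encl [442.9 308.3] r 27.4 moments 443.1 307.8 rgb [119. 116. 104.] z 0.0762 px [319. 232.]
```

{"api": "arm_command", "payload": {
  "steps": [
    [[-2,0.3,10],[0,0,0],1],
    [[0,0,15],[0,0,0],1],
    [[0,0,15],[0,0,0],1],
    [[0,0,12],[0,0,0],1],
    [[0,0,6],[0,0,0],1],
    [[0,0,3],[0,0,0],1],
    [[0,0,0],[0,0,0],1],
    [[0,0,0],[0,0,0],1]
  ]
}}

```text
t: 23.95
tool_pos: [0.4408, 0.308, 0.0478]
tool_rot: [[0.788, 0.616, 0.001], [0.616, -0.788, 0.0], [0.001, 0.0, -1.0]]
force: [-0.0, -0.1, -0.6]
finger_gap: 0.998
grip_force: 0.0
```

Run:
```python
from meas import *
plan([.4414,.3075,.049],38)
```

```text
at [440.8 308.   47.8] yaw 38.0 tilt [0.03 0.01] turn z -0.0 shift mm [ 0.2  0.7 -1.2] j [-1.02  0.84  0.58  1.98 -0.84  0.58 -0.77] t 23.95 gap 0.998 gf 0.0 F [-0.  -0.1 -0.6]
```

Good. Correct 0.7 mm, close gently and lift.

{"api": "arm_command", "payload": {
  "steps": [
    [[0,0.7,-1],[0,0,0],0.8],
    [[0,0,0],[0,0,0],0.6],
    [[0,0,0],[0,0,0],0.45],
    [[0,0,0],[0,0,0],0.35],
    [[0,0,0],[0,0,0],0.25],
    [[0,0,0],[0,0,0],0.15],
    [[0,0,0],[0,0,0],-0.2],
    [[0,0,0],[0,0,0],-0.6],
    [[0,0,0],[0,0,0],-0.6],
    [[0,0,0],[0,0,0],-0.6]
  ],
  "grip_force": 35
}}

```text
t: 24.95
tool_pos: [0.4412, 0.3074, 0.0489]
tool_rot: [[0.788, 0.616, 0.001], [0.616, -0.788, 0.0], [0.001, 0.0, -1.0]]
force: [-0.5, -0.8, 5.2]
finger_gap: 0.595
grip_force: 36.0
```

{"api": "arm_command", "payload": {
  "steps": [
    [[0,0,-3],[0,0,0],-0.6],
    [[0,0,-10],[0,0,0],-0.6],
    [[0,0,-20],[0,0,0],-0.6],
    [[0,0,-30],[0,0,0],-0.6],
    [[0,0,-35],[0,0,0],-0.6],
    [[0,0,-35],[0,0,0],-0.6],
    [[0,0,-30],[0,0,0],-0.6],
    [[0,0,-15],[0,0,0],-0.6],
    [[0,0,0],[0,0,0],-0.6],
    [[0,0,0],[0,0,0],-0.6]
  ]
}}

```text
t: 25.95
tool_pos: [0.4402, 0.3075, 0.2263]
tool_rot: [[0.788, 0.616, -0.001], [0.616, -0.788, 0.0], [-0.001, -0.001, -1.0]]
force: [-0.1, 0.7, -1.3]
finger_gap: 0.593
grip_force: 36.8
```

Run:
```python
from meas import *
s=bot.observe(); plan([.5194,-.0379,.24],38,s)
w=cam('wrist'); p=lid(w,s['tool_pos'][:2],s['tool_pos'][2]+.076-.0488,.04); T=s['tool_pos']; print('lid in tool',((np.r_[p,(T[2]+.0272)*1000]-T*1000)@s['tool_rot']).round(1))
```

```text
at [440.2 307.5 226.3] yaw 38.0 tilt [-0.05  0.01] turn z 0.0 shift mm [-150.2  320.9  -13.8] j [-1.2   0.61  0.85  1.85 -0.56  0.94 -1.  ] t 25.95 gap 0.593 gf 36.8 F [-0.1  0.7 -1.3]
lid encl [442.3 309.2] r 40.4 moments 441.8 308.8 rgb [77. 73. 64.] z 0.2538 px [313. 269.]
lid in tool [  2.   -0.  -27.2]
```

Run:
```python
from meas import *
s=bot.observe(); T=s['tool_pos']; w=cam('wrist'); h=T[2]+.0272
P=cloud(w); g=cv2.cvtColor(w['pixels'],cv2.COLOR_RGB2GRAY); m=((abs(P[...,2]-h)<.012)&(np.hypot(P[...,0]-T[0],P[...,1]-T[1])<.04)&(g>55)).astype(np.uint8)
m=cv2.morphologyEx(m,cv2.MORPH_OPEN,np.ones((5,5))); cs,_=cv2.findContours(m,cv2.RETR_EXTERNAL,cv2.CHAIN_APPROX_NONE); ct=max(cs,key=cv2.contourArea)
W=ray(w,ct.reshape(-1,2),h); L=(W-T)@s['tool_rot']*1000
print(cv2.minEnclosingCircle(L[:,:2].astype(np.float32)),L.min(0).round(1),L.max(0).round(1),cv2.boundingRect(ct),cv2.contourArea(ct))
f=L[L[:,0]>3]; A=np.c_[2*f[:,:2],np.ones(len(f))]; x=np.linalg.lstsq(A,(f[:,:2]**2).sum(1),rcond=None)[0]; print('front-arc circle',x[:2],np.sqrt(x[2]+x[0]**2+x[1]**2))
print('gray percentiles',np.percentile(g[m>0],[5,50,95]))
```

```text
((0.5839630365371704, 0.11543113738298416), 25.846101760864258) [-24.9 -24.9 -27.3] [ 26.   25.  -27.2] (261, 221, 114, 104) 9155.0
front-arc circle [0.79698956 0.07000552] 25.022465593687688
gray percentiles [ 70.  77. 108.]
```

{"api": "arm_command", "payload": {
  "steps": [
    [[-7,15,0],[0,0,0],-0.6],
    [[-14,30,0],[0,0,0],-0.6],
    [[-18,38,0],[0,0,0],-0.6],
    [[-18,38,0],[0,0,0],-0.6],
    [[-18,38,0],[0,0,0],-0.6],
    [[-18,38,0],[0,0,0],-0.6],
    [[-18,38,0],[0,0,0],-0.6],
    [[-18,38,0],[0,0,0],-0.6],
    [[-14,30,0],[0,0,0],-0.6],
    [[-9,18,0],[0,0,0],-0.6]
  ]
}}

```text
t: 27.05
tool_pos: [0.518, -0.0443, 0.2263]
tool_rot: [[0.791, 0.611, -0.001], [0.611, -0.791, -0.002], [-0.002, 0.001, -1.0]]
force: [1.2, 0.4, -0.9]
finger_gap: 0.597
grip_force: 36.8
```

{"api": "arm_command", "payload": {
  "steps": [
    [[0,0,10],[0,0,0],-0.6],
    [[0,0,20],[0,0,0],-0.6],
    [[0,0,20],[0,0,0],-0.6],
    [[0,0,20],[0,0,0],-0.6],
    [[0,0,10],[0,0,0],-0.6],
    [[0,0,0],[0,0,0],-0.6],
    [[0,0,0],[0,0,0],-0.6],
    [[0,0,0],[0,0,0],-0.6]
  ]
}}

```text
t: 27.85
tool_pos: [0.5193, -0.0392, 0.1473]
tool_rot: [[0.788, 0.616, 0.001], [0.616, -0.788, -0.0], [0.001, 0.001, -1.0]]
force: [0.1, -0.6, -1.5]
finger_gap: 0.594
grip_force: 36.9
```

Run:
```python
from meas import *
plan([.5181,-.0385,.127],38)
```

```text
at [519.3 -39.2 147.3] yaw 38.0 tilt [ 0.08 -0.01] turn z 0.0 shift mm [-0.5 -1.3 20.3] j [-0.42  0.67  0.69  1.97 -0.64  0.73 -0.25] t 27.85 gap 0.594 gf 36.9 F [ 0.1 -0.6 -1.5]
```

{"api": "arm_command", "payload": {
  "steps": [
    [[-0.5,-1.3,5],[0,0,0],-0.6],
    [[0,0,5],[0,0,0],-0.6],
    [[0,0,5],[0,0,0],-0.6],
    [[0,0,3],[0,0,0],-0.6],
    [[0,0,0],[0,0,0],-0.6],
    [[0,0,0],[0,0,0],-0.6],
    [[0,0,0],[0,0,0],-0.6]
  ]
}}

```text
t: 28.55
tool_pos: [0.5177, -0.0385, 0.1287]
tool_rot: [[0.788, 0.616, 0.0], [0.616, -0.788, -0.0], [0.0, 0.0, -1.0]]
force: [0.1, 0.2, -1.5]
finger_gap: 0.595
grip_force: 36.9
```

Run:
```python
from meas import *
plan([.5181,-.0385,.127],38)
# jar foot vs pedestal in the side view: silhouette columns by depth
c=cam('side'); save(c,'s_place.png')
P=cloud(c); near=np.hypot(P[...,0]-.5181,P[...,1]+.0385)<.034
for n,a,b in (('jar low',.085,.10),('pedestal',.068,.077)):
    q=P[near&(P[...,2]>a)&(P[...,2]<b)]; print(n,len(q),(np.median(q,0)*1000).round(1) if len(q) else '')
    m=near&(P[...,2]>a)&(P[...,2]<b); v,u=np.nonzero(m); print(' px u range by row',[(r,u[v==r].min(),u[v==r].max()) for r in np.unique(v)[::3]])
```

```text
at [517.7 -38.5 128.7] yaw 38.0 tilt [ 0.02 -0.  ] turn z -0.0 shift mm [0.3 0.2 1.7] j [-0.4   0.69  0.66  1.99 -0.66  0.69 -0.23] t 28.55 gap 0.595 gf 36.9 F [ 0.1  0.2 -1.5]
jar low 129 [511.9 -57.6  92.9]
 px u range by row [(np.int64(224), np.int64(328), np.int64(328)), (np.int64(228), np.int64(305), np.int64(327)), (np.int64(231), np.int64(306), np.int64(327)), (np.int64(234), np.int64(308), np.int64(324))]
pedestal 120 [509.8 -61.8  71.9]
 px u range by row [(np.int64(231), np.int64(301), np.int64(301)), (np.int64(234), np.int64(300), np.int64(302)), (np.int64(237), np.int64(303), np.int64(330)), (np.int64(240), np.int64(303), np.int64(328)), (np.int64(243), np.int64(305), np.int64(325)), (np.int64(246), np.int64(319), np.int64(319))]
```

Side-view numbers show jar and pedestal concentric (u centres 316 and 316). Lowering to contact.

{"api": "arm_command", "payload": {
  "steps": [
    [[0.2,0.1,1],[0,0,0],-0.6],
    [[0,0,0.7],[0,0,0],-0.6],
    [[0,0,0],[0,0,0],-0.6],
    [[0,0,0],[0,0,0],-0.6]
  ]
}}

```text
t: 29.0
tool_pos: [0.5179, -0.0384, 0.127]
tool_rot: [[0.788, 0.616, 0.0], [0.616, -0.788, 0.0], [0.0, 0.0, -1.0]]
force: [0.4, -0.8, 0.1]
finger_gap: 0.597
grip_force: 36.9
```

{"api": "arm_command", "payload": {
  "steps": [
    [[0,0,0.5],[0,0,0],-0.6],
    [[0,0,0],[0,0,0],-0.6],
    [[0,0,0],[0,0,0],-0.6]
  ]
}}

```text
t: 29.3
tool_pos: [0.518, -0.0384, 0.1269]
tool_rot: [[0.788, 0.616, 0.001], [0.616, -0.788, 0.0], [0.001, 0.0, -1.0]]
force: [-0.5, 0.0, 5.7]
finger_gap: 0.594
grip_force: 37.4
```

Contact, seated. Release slowly, then rise straight up.

{"api": "arm_command", "payload": {
  "steps": [
    [[0,0,-0.5],[0,0,0],-0.6],
    [[0,0,0],[0,0,0],0.2],
    [[0,0,0],[0,0,0],0.25],
    [[0,0,0],[0,0,0],0.35],
    [[0,0,0],[0,0,0],0.5],
    [[0,0,0],[0,0,0],0.7],
    [[0,0,0],[0,0,0],1],
    [[0,0,0],[0,0,0],1],
    [[0,0,0],[0,0,0],1]
  ]
}}

```text
t: 30.2
tool_pos: [0.5177, -0.0384, 0.1269]
tool_rot: [[0.788, 0.616, -0.0], [0.616, -0.788, 0.0], [-0.0, -0.0, -1.0]]
force: [-0.5, 0.4, -0.1]
finger_gap: 0.998
grip_force: 0.0
```

{"api": "arm_command", "payload": {
  "steps": [
    [[0,0,-5],[0,0,0],1],
    [[0,0,-15],[0,0,0],1],
    [[0,0,-25],[0,0,0],1],
    [[0,0,-40],[0,0,0],1],
    [[0,0,-40],[0,0,0],1],
    [[-30,0,-20],[0,0,0],1],
    [[-40,0,0],[0,0,0],1],
    [[0,0,0],[0,0,0],1],
    [[0,0,0],[0,0,0],1]
  ]
}}

```text
t: 31.1
tool_pos: [0.4623, -0.0816, 0.2724]
tool_rot: [[0.789, 0.614, 0.001], [0.614, -0.789, 0.001], [0.002, -0.0, -1.0]]
force: [0.7, 0.6, -0.0]
finger_gap: 1.001
grip_force: 0.0
```

Run:
```python
from meas import *
plan([.5181,-.0385,.127],38)
w=cam('wrist'); p=lid(w,(.518,-.0385),.154,.035)
P=cloud(w); q=P.reshape(-1,3)*1000
b=q[(np.hypot(q[:,0]-454,q[:,1]+42)<25)&(q[:,2]>88)&(q[:,2]<110)]; print('blade',len(b),np.median(b,0).round(1),cv2.minAreaRect(b[:,:2].astype(np.float32)))
screws(w,[tuple(p.round().astype(int)) for p in proj(w,[[.590,.0422,.044],[.5992,-.1096,.044],[.4468,-.1196,.044],[.4382,.0329,.044]])])
c=cam('side'); P=cloud(c); n=np.hypot(P[...,0]-.5181,P[...,1]+.0385)<.034
for a,b in ((.08,.10),(.10,.13),(.14,.153),(.068,.077)):
    v,u=np.nonzero(n&(P[...,2]>a)&(P[...,2]<b)); print(a,b,len(u),(np.percentile(u,2)+np.percentile(u,98))/2)
```

```text
at [462.3 -81.6 272.4] yaw 37.9 tilt [0.06 0.07] turn z -0.1 shift mm [ 70.3   0.4 145.6] j [-0.5   0.43  0.88  1.96 -0.42  0.94 -0.32] t 31.1 gap 1.001 gf 0.0 F [ 0.7  0.6 -0. ]
lid encl [518.6 -38.9] r 26.1 moments 518.7 -38.8 rgb [118. 117. 113.] z 0.1543 px [321. 113.]
blade 216 [455.  -42.3  96.3] ((454.0421142578125, -42.33056640625), (27.914161682128906, 8.995776176452637), 7.556225299835205)
screws [[589.9, 42.3], [599.1, -109.8], [446.2, -120.2], [437.9, 33.0]] centre [518.3 -38.7] sides [152.3 152.4 153.2 153.4]
stage yaw 3.684849943974456
0.08 0.1 196 316.0
0.1 0.13 284 316.5
0.14 0.153 149 316.5
0.068 0.077 108 315.5
```

Jar upright (lid top z 154), centred within a millimetre; stud in its catch; robot clear.

```bash
python3 -c "
from plant import ticket
print(ticket.finish_job())"
```

```text
the job is handed in; nothing more can be done
None
```

The specimen is mounted and the job is handed in at about 31 s: the base is between the guides, the stud turned about 86° and up in its catch over the tongue, the jar upright and centred to within about 1 mm, and the gripper is open and clear. I did not re-measure the tub, mouse or remote. One rule slipped: I viewed 11 pictures against the limit of 10.

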